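Find the socket that fits the bearing hub's clamp nut

TASK

The clamp nut of the bearing hub on the green mat is not marked with its size: find the socket in the red tray that fits it without slack (you may have to try several on the nut), and stand any that does not fit back upright in the tray. Push the fitting one fully home, upright on the nut, and finish while holding it there, still gripped, ready for the torque wrench. Leave the cage, the bearing ring and the grease tin where they are.

Things in the scene. Friction and masses are not known exactly. Their poses are not given: they have to be found in the camera images.
- mat: flat green work mat, 200 x 200 x 4 mm, fixed on the bench; origin: centre of its underside. The hub to work on stands near its centre. It is one of hub_a, hub_b, hub_c; the other two wait on a thin brown sheet on the robot's left. Which hub is where changes.
- tray: red tool tray, 76 (x) x 216 (y) x 22 mm high, fixed; walls and floor 4 mm thick; two dividers make three compartments, 68 x 67 mm inside, centred at y = -71, 0 and +71 mm in the tray's frame. Origin: centre of its underside. Each compartment holds one socket standing mouth down; which is where changes.
- hub_a: bearing hub, fixed: grey flange 156 mm across, 14 mm high; dark bearing 128 mm across, up to 50 mm; shaft shoulder 68 mm across; brass washer 60 mm across, top at 61 mm; on it a chamfered hex nut, its size not told (see its point). The stud ends 5 mm above the nut. Origin: centre of the underside, 4 mm above the bench; z up; x square to a flat of the nut (so every 60 degrees).
- hub_a_nut (a point): on hub_a: centre of the washer's top face, on which the nut sits; axes as hub_a. The mouth of a socket fully home lies on this face. Each hub has another nut: 24 mm across flats and 15 mm high, 30 mm and 18 mm high, or 36 mm and 21.5 mm high; not told which.
- hub_b: bearing hub, fixed: grey flange 156 mm across, 14 mm high; dark bearing 128 mm across, up to 50 mm; shaft shoulder 68 mm across; brass washer 60 mm across, top at 61 mm; on it a chamfered hex nut, its size not told (see its point). The stud ends 5 mm above the nut. Origin: centre of the underside, 4 mm above the bench; z up; x square to a flat of the nut (so every 60 degrees).
- hub_b_nut (a point): on hub_b: centre of the washer's top face, on which the nut sits; axes as hub_b. The mouth of a socket fully home lies on this face. Each hub has another nut: 24 mm across flats and 15 mm high, 30 mm and 18 mm high, or 36 mm and 21.5 mm high; not told which.
- hub_c: bearing hub, fixed: grey flange 156 mm across, 14 mm high; dark bearing 128 mm across, up to 50 mm; shaft shoulder 68 mm across; brass washer 60 mm across, top at 61 mm; on it a chamfered hex nut, its size not told (see its point). The stud ends 5 mm above the nut. Origin: centre of the underside, 4 mm above the bench; z up; x square to a flat of the nut (so every 60 degrees).
- hub_c_nut (a point): on hub_c: centre of the washer's top face, on which the nut sits; axes as hub_c. The mouth of a socket fully home lies on this face. Each hub has another nut: 24 mm across flats and 15 mm high, 30 mm and 18 mm high, or 36 mm and 21.5 mm high; not told which.
- socket_24: loose black socket for 24 mm nuts, 0.30 kg; opening 26 mm across flats, 30 mm deep, facing down; round, 36 mm across up to 34 mm; then a cylinder 30 mm across from 36 to 62 mm (grip here); on top a bright square adapter 12.7 mm wide up to 82 mm. Origin: centre of the mouth; z up; x square to a hex flat and to an adapter face. A socket stops on top of a nut too big for it.
- socket_30: loose black socket for 30 mm nuts, 0.40 kg; opening 32 mm across flats, 30 mm deep, facing down; round, 43 mm across up to 34 mm; then a cylinder 30 mm across from 36 to 62 mm (grip here); on top a bright square adapter 12.7 mm wide up to 82 mm. Origin: centre of the mouth; z up; x square to a hex flat and to an adapter face. A socket drops slackly (8 mm or more) over a nut too small for it.
- socket_36: loose black socket for 36 mm nuts, 0.52 kg; opening 38 mm across flats, 30 mm deep, facing down; round, 50 mm across up to 34 mm; then a cylinder 30 mm across from 36 to 62 mm (grip here); on top a bright square adapter 12.7 mm wide up to 82 mm. Origin: centre of the mouth; z up; x square to a hex flat and to an adapter face. It goes on with flats within 3 degrees of the nut's.
- cage: bystander, loose: cream bearing cage, a ring 110 mm across, 42 mm high; origin at the centre of its underside
- race: bystander, loose: dark steel bearing ring, 90 mm across, 26 mm high; origin at the centre of its underside
- tin: bystander, loose: yellow-banded grease tin, 70 mm across, 60 mm high; origin at the centre of its underside
There are look-alikes about, which are no part of the job. Leave any blue or yellow look-alike of the socket_30 alone.

How it is judged:
By the outcome, as a careful person would: the job done as asked, in the order asked, and still so for the second after the job is handed in, while the arm keeps its last pose, push and grip.
It also fails if it takes over 72 s, if anything falls off the work surface, if the arm or the gripper's body presses on something with over 40 N, if the wrist force passes 120 N, or if a joint passes its speed limit or range.

ROBOT

A 7-joint arm with a two-finger parallel gripper is mounted at the origin on the work surface. World frame = base frame: x ahead of the robot, y to its left, z up, the work surface at z = 0. Lengths are in m, angles in rad, forces in N, time in s.
With the tool pointing down it reaches from about 0.4 to 0.875 m from the base axis. Payload 19.3 kg.
Tool frame: the origin (TCP) lies midway between the tips of the shut fingers; the grasp point (between the pads) lies 19 mm behind it; z points along the fingers, y is the line along which they close (so a half turn about z gives the same grasp; the last joint's range is limited). The gripper opens to 85 mm and grips with 20 to 120 N. Pads are 22 mm wide; open, the fingers measure 114 mm over their backs; the gripper's body (76 mm by 85 mm) begins 54 mm behind the grasp point. The pads swing forward as they close: fully open they stand 13 mm farther back than shut.
Start: joints at [-1.207, 0.521, -0.036, 1.599, 0.021, 1.021, -0.113], TCP at [0.263, 0.567, 0.231] pointing down, gripper open.
Joint ranges: [-2.91, 2.91], [-0.3, 2.13], [-1.5, 1.42], [0.17, 2.43], [-1.26, 4.41], [0.16, 1.93], [-2.52, 2.52]. Speed limits (rad/s): [1.89, 1.89, 2.39, 2.39, 3.01, 3.01, 3.01].

INTERFACE

Orientations are given as [roll, pitch, yaw] about the fixed x, y, z axes, in that order (R = Rz(yaw) Ry(pitch) Rx(roll)).
In Python, from workcell import * gives the robot as it stands. The module is installed in compiled form; this text tells all that it offers.
- The arm moves only by the tool play_rows, never from a script. Its argument "deltas" is a list of rows, each a list of 7 numbers: the shift along the tool's x, y, z in units of 500 mm (1.0 is 500 mm), then the turn, a rotation vector about the tool's x, y, z in units of 120 degrees (1.0 is 120 degrees), then the closure, from 0 (fully open) to 1 (shut). A call has 1 to 10 rows; each row is the pose to reach, as a shift and turn from the pose commanded when the call began, along the tool's axes at that moment; what a row does not reach only later rows make up. A row lasts 1/10 s, in which the tool goes at most 50 mm and 8.59 degrees, less where a joint would pass 70% of its speed; a pose out of reach is approached as far as the arm can. A call with a number of a shift or a turn outside -1 to 1 is refused whole. A call with a gripper value outside its range is refused whole. The fingers move at their own pace and stop on an object; "newtons" is the grip in N (left out, the last holds). Time passes only in rows, so rows that repeat a pose let the fingers close. It gives the time, the measured TCP pose, the force, the opening and the grip force at its end, in the units of the state.
- observe(): the state, without advancing time (a new reading comes with each control period).
- grab_frame(name): name is "side" or "top"; returns the picture (384x512x3 uint8, red, green, blue); there is no depth.
- get_calibration(name): a dict with "fovy" (degrees; the focal length in pixels is half the picture's height over the tangent of half this angle, whatever the lens; pixels are square), "cx", "cy" (the principal point, pixels), "k1" (the pictures are not rectified: a ray, as slopes to the right and down, at radius r is drawn at 1 + k1 r^2 times it, then the intrinsics apply), "xyz" and "rotation" of the camera in the world. Camera axes: x right, y down, z forward; pixel columns grow to the right and rows downward; lengths in m; the calibration is good to about 2 mm. A picture is of the moment at which its call begins. get_calibration takes no time and is no camera call.
- job_done(): hands the job in; it is judged then, once.
The state is a dict: "clock": time; "qpos": joint angles; "qd": joint speeds; "joint_efforts": joint torques, N m; "position": TCP position; "tool_rot": TCP orientation; "force": force on the tool from outside, world axes, zero at the start; "moment": the same for the moment, N m; "grip_width": finger opening in m; "finger_force": force on a finger pad.
Only numpy, scipy, OpenCV 4.12 (cv2) and the standard library are available. Lean on these libraries where they do the work, as an engineer would, in place of code of your own. Each camera call takes 0.05 s, during which the arm holds its last target. There are 200 camera calls.

## Working session

There is one attempt and no reset: what is moved stays moved. The work goes in short steps, Python scripts to look and compute and a tool call to move; the robot and the scene stay as the last step left them, time stands still between calls to the robot, and variables do not carry over. Pictures are saved under pics/ and viewed, at most 10 in all, crops included, and the job is handed in when it is done.

Besides the shell and the picture viewer there is one more tool, called by a JSON object that holds its "fn" and its "kwargs". play_rows: Moves the arm, as the interface text tells. Its arguments: {"type":"object","properties":{"deltas":{"type":"array"},"newtons":{"type":"number"}},"required":["deltas"]}

```bash
mkdir -p pics; python3 - <<'E'
from workcell import *
import cv2
for n in("side","top"):
    f=grab_frame(n); cv2.imwrite(f"pics/{n}0.png",f[:,:,::-1]); print(n,get_calibration(n))
print(observe())
E
```

```text
side {'fovy': 46.726991739416086, 'cx': 258.54489438066696, 'cy': 186.855313475248, 'k1': 0.012515783081973333, 'xyz': array([0.34675104, 0.78872082, 1.09919142]), 'rotation': array([-2.45308479e+00,  2.59760337e-03, -2.88397043e+00])}
top {'fovy': 49.09436745721257, 'cx': 253.6364699871074, 'cy': 196.32353369038648, 'k1': -0.1554752669686918, 'xyz': array([ 0.33159774, -0.01992162,  1.49657505]), 'rotation': array([-2.95376738, -0.00878232, -1.58700049])}
{'clock': 0.1, 'qpos': array([-1.2072143 ,  0.52194327, -0.03632307,  1.59992244,  0.02120139,
        1.02108785, -0.11277884]), 'qd': array([-9.17443288e-04, -1.81334339e-03,  8.11805286e-04, -9.58331249e-04,
       -2.04064320e-03, -5.88349934e-06,  2.50612353e-04]), 'joint_efforts': array([ 3.42102532e-03, -9.28489280e+01,  1.98448978e+00, -3.70523858e+01,
        1.82254636e-02,  5.39972898e-03,  9.45191914e-05]), 'position': array([0.26260367, 0.56684197, 0.2308005 ]), 'tool_rot': array([-3.14061926e+00,  7.03023464e-05,  2.70781728e+00]), 'force': array([ 0.31660411, -0.45869009,  0.38893327]), 'moment': array([ 0.03300092,  0.03208248, -0.03373667]), 'finger_force': 0.0, 'grip_width': 0.08549408761186478}
```

View pics/top0.png

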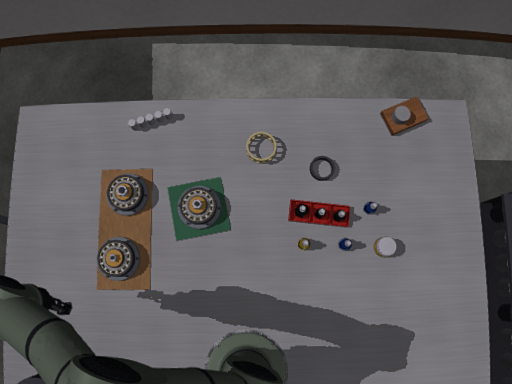

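View pics/side0.png

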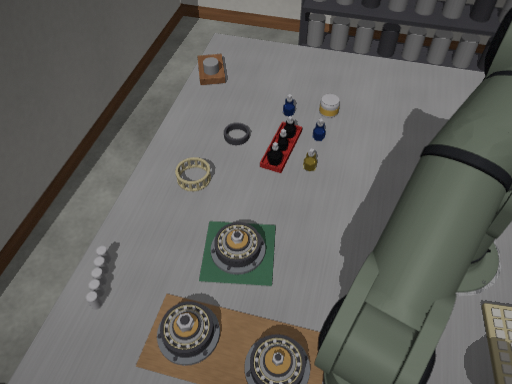

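```bash
cat > h.py <<'E'
from workcell import *
import numpy as np, cv2
from scipy.spatial.transform import Rotation as R
H=W=None
def cam(n):
    c=get_calibration(n); f=192/np.tan(np.radians(c['fovy']/2))
    return c,f,R.from_euler('xyz',c['rotation']).as_matrix()
def proj(n,P):
    c,f,M=cam(n); p=(np.atleast_2d(P)-c['xyz'])@M; s=p[:,:2]/p[:,2:]
    s=s*(1+c['k1']*(s**2).sum(1,keepdims=True)); return s*f+[c['cx'],c['cy']]
def ray(n,uv):
    c,f,M=cam(n); d=(np.atleast_2d(uv)-[c['cx'],c['cy']])/f; s=d.copy()
    for _ in range(20): s=d/(1+c['k1']*(s**2).sum(1,keepdims=True))
    return c['xyz'],np.c_[s,np.ones(len(s))]@M.T
def plane(n,uv,z):
    o,d=ray(n,uv); return o+d*((z-o[2])/d[:,2:])
def tri(uvs,uvt):
    A=np.zeros((3,3));b=np.zeros(3)
    for n,uv in(("side",uvs),("top",uvt)):
        o,d=ray(n,uv); d=d[0]/np.linalg.norm(d[0]); Q=np.eye(3)-np.outer(d,d); A+=Q; b+=Q@o
    return np.linalg.solve(A,b)
def crop(im,u,v,w,h,s): return cv2.resize(im[v:v+h,u:u+w],None,fx=s,fy=s,interpolation=cv2.INTER_CUBIC)
E
python3 - <<'E'
from h import *
t=cv2.imread('pics/top0.png');s=cv2.imread('pics/side0.png')
m=np.vstack([np.hstack([crop(s,213,220,50,50,8),crop(t,173,182,50,50,8)]),np.hstack([crop(s,158,298,50,25,8),crop(s,253,340,50,25,8)])])
cv2.imwrite('pics/c1.png',m)
m=np.hstack([crop(s,255,110,60,70,6.67),crop(t,284,190,70,46.66.__int__(),5.7)[:466] if 0 else cv2.resize(crop(t,284,190,70,50,5.7),(399,467))])
cv2.imwrite('pics/c2.png',m)
# tray by red
for n,im in(("side",s),("top",t)):
    b,g,r=[im[:,:,i].astype(int) for i in range(3)]
    for nm,mk in(("red",(r>110)&(g<50)&(b<60)),("green",(g>r+25)&(g>b+10))):
        c=max(cv2.findContours(mk.astype('uint8'),0,2)[0],key=cv2.contourArea)
        q=cv2.boxPoints(cv2.minAreaRect(c)) ; hl=cv2.convexHull(c); ap=cv2.approxPolyDP(hl,4,True)[:,0]
        z=.022 if nm=="red" else .004
        P=plane(n,ap,z); print(n,nm,ap.tolist(),P.round(4).tolist(), P.mean(0).round(4))
E
```

```text
side red [[301, 127], [279, 172], [283, 151]] [[0.5001, -0.3699, 0.022], [0.5272, -0.1444, 0.022], [0.5355, -0.2393, 0.022]] [ 0.5209 -0.2512  0.022 ]
side green [[209, 222], [274, 226], [270, 285], [199, 280]] [[0.688, 0.0874, 0.004], [0.4962, 0.0522, 0.004], [0.4618, 0.2419, 0.004], [0.6522, 0.2763, 0.004]] [0.5746 0.1645 0.004 ]
top red [[311, 222], [313, 217], [327, 221]] [[0.516, -0.2393, 0.022], [0.5338, -0.2472, 0.022], [0.5185, -0.2968, 0.022]] [ 0.5228 -0.2611  0.022 ]
top green [[219, 177], [229, 229], [177, 239], [168, 187]] [[0.6886, 0.0876, 0.004], [0.4978, 0.0521, 0.004], [0.4642, 0.238, 0.004], [0.6542, 0.2741, 0.004]] [0.5762 0.163  0.004 ]
```

View pics/c1.png

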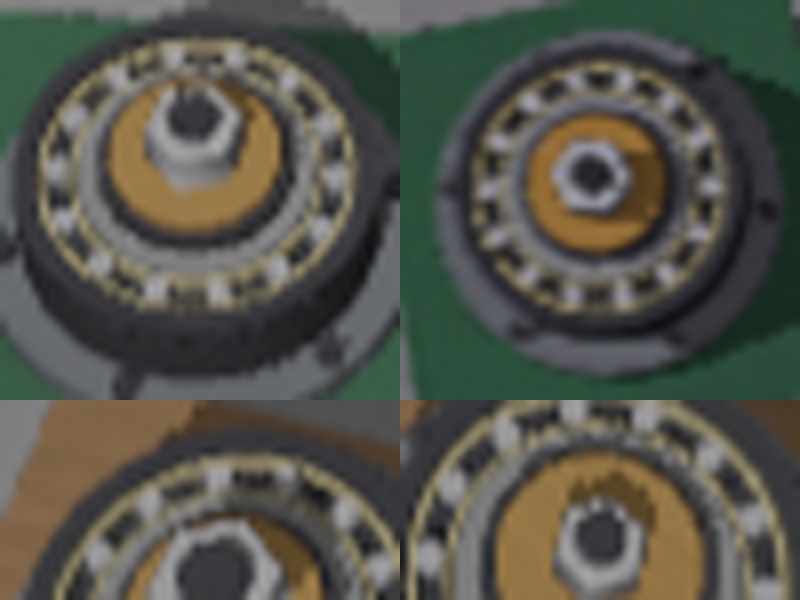

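View pics/c2.png

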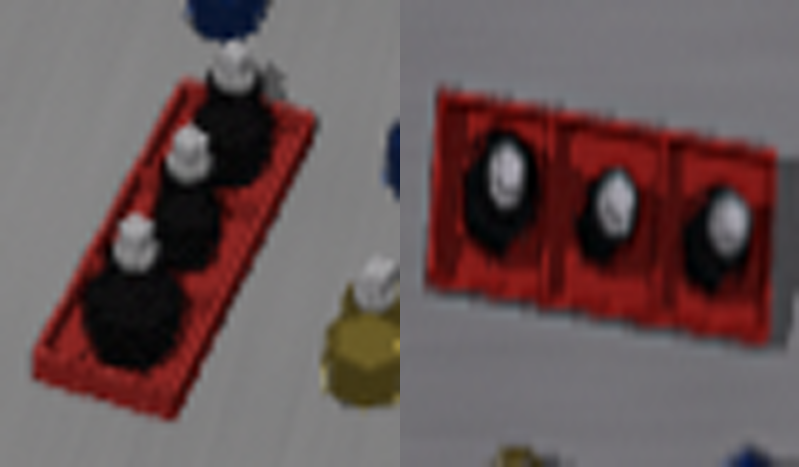

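```bash
cat > m.py <<'E'
from h import *
def msk(im,f):
    hsv=cv2.cvtColor(im,cv2.COLOR_BGR2HSV).astype(int); return f(hsv[...,0],hsv[...,1],hsv[...,2]).astype('uint8')
def big(mk): return max(cv2.findContours(mk,0,1)[0],key=cv2.contourArea)
t=cv2.imread('pics/top0.png');s=cv2.imread('pics/side0.png')
S=8
for n,im,(u,v) in(("side",s,(213,220)),("top",t,(173,182))):
    c=crop(im,u,v,50,50,S)
    br=msk(c,lambda h,a,b:(h>8)&(h<25)&(a>130)&(b>50))
    k=big(br); k=cv2.convexHull(k); e=cv2.fitEllipse(k); ctr=(np.array(e[0])+.5)/S-.5+[u,v]
    print(n,"brass",e, plane(n,ctr,.065).round(4))
    ell=np.zeros_like(br); cv2.ellipse(ell,(e[0],(e[1][0]-8,e[1][1]-8),e[2]),1,-1)
    nut=((msk(c,lambda h,a,b:(a<90)&(b>90)))&ell)
    k=cv2.convexHull(big(nut))[:,0]; 
    P=plane(n,(k+.5)/S-.5+[u,v],.083)[:,:2]; (cx,cy),(w,h),a=cv2.minAreaRect((P*1e3).astype('float32'))
    hull=P*1e3
    ang=np.radians(np.arange(0,180,2)); wd=[np.ptp(hull@[np.cos(q),np.sin(q)]) for q in ang]
    ph=np.degrees(np.angle(-(np.array(wd)*np.exp(6j*ang)).sum()))/6
    print(" nut ctr",cx,cy,"widths min/max",min(wd),max(wd),"yaw mod60",ph)
ad={}
for n,im,(u,v,w,h) in(("side",s,(255,110,50,62)),("top",t,(284,190,70,45))):
    c=im[v:v+h,u:u+w]; mk=msk(cv2.resize(c,None,fx=S,fy=S,interpolation=2),lambda h,a,b:(a<70)&(b>135)) 
    if n=="top" or 1:
        x=msk(crop(im,u,v,w,h,S),lambda H,a,b:((H<8)|(H>172))&(a>140)&(b>40)); k=cv2.convexHull(big(x))[:,0]
        ap=cv2.approxPolyDP(k,10,True)[:,0]
        print(n,"tray",((ap+.5)/S-.5+[u,v]).round(1).tolist(),plane(n,(ap+.5)/S-.5+[u,v],.022)[:,:2].round(4).tolist())
    blobs=[]
    bg=[cv2.pointPolygonTest(k.astype('float32').reshape(-1,1,2),(0,0),False)]
    N,L,st,ce=cv2.connectedComponentsWithStats(mk)
    for i in range(1,N): 
        if st[i,4]>300: print(n,"blob",st[i].tolist(),((ce[i]+.5)/S-.5+[u,v]).round(2).tolist())
E
python3 m.py
```

```text
side brass ((195.61135864257812, 153.874267578125), (146.37716674804688, 168.0597381591797), 86.50814056396484) [[0.5763 0.1603 0.065 ]]
 nut ctr 575.9944458007812 165.755859375 widths min/max 32.87954798160911 44.56148445150362 yaw mod60 -1.5552139795943025
top brass ((197.10279846191406, 183.06854248046875), (136.32861328125, 137.9880828857422), 68.57014465332031) [[0.5777 0.1588 0.065 ]]
 nut ctr 578.0224609375 159.61865234375 widths min/max 31.66442082324943 35.07085556479399 yaw mod60 -3.184342946269419
side tray [[300.9, 126.6], [301.1, 130.9], [281.2, 171.4], [275.1, 171.4], [259.8, 165.9], [259.8, 162.1], [281.3, 122.7]] [[0.5007, -0.372], [0.4959, -0.3502], [0.521, -0.1485], [0.5401, -0.1435], [0.5938, -0.1542], [0.5982, -0.1708], [0.5722, -0.3742]]
side blob [265, 47, 40, 29, 543] [289.88, 117.18]
side blob [209, 150, 37, 30, 667] [282.81, 130.25]
side blob [147, 257, 32, 30, 684] [274.8, 143.51]
top tray [[290.2, 200.2], [348.8, 205.7], [348.3, 225.2], [344.3, 226.2], [289.1, 219.9]] [[0.5957, -0.1677], [0.5724, -0.3787], [0.5021, -0.373], [0.4988, -0.3583], [0.5247, -0.1615]]
top blob [132, 129, 37, 30, 734] [302.56, 207.56]
top blob [292, 153, 33, 35, 698] [322.16, 210.6]
top blob [453, 173, 30, 28, 600] [342.1, 212.86]
```

```bash
python3 - <<'E'
from h import *
for a,b in (((289.88,117.18),(342.1,212.86)),((282.81,130.25),(322.16,210.6)),((274.8,143.51),(302.56,207.56))):
    P=tri(a,b); print(P.round(4),proj("side",P)-a,proj("top",P)-b)
T=R.from_euler('xyz',[-3.14061926e+00,7e-5,2.70781728])
print(T.as_matrix().round(3))
# tray centre from mean corners; compartments
for c in([.5957,-.1677],[.5007,-.372]): pass
d=np.array([.11,.994]);x=np.array([.994,-.11])
ctr=(np.array([.5957,-.1677])+[.5724,-.3787])/2-x*.038; print("tray",ctr,[ctr+k*d for k in(-.071,0,.071)])
E
```

```text
[ 0.537  -0.3382  0.0869] [[-0.09232131 -0.0226833 ]] [[0.00647361 0.09387711]]
[ 0.546  -0.2695  0.0871] [[-0.09370859 -0.0234207 ]] [[0.00652989 0.09303445]]
[ 0.5573 -0.2026  0.0876] [[-0.14974284 -0.03813527]] [[0.01047947 0.14502798]]
[[-0.907  0.42  -0.   ]
 [ 0.42   0.907 -0.001]
 [-0.    -0.001 -1.   ]]
tray [ 0.546278 -0.26902 ] [array([ 0.538468, -0.339594]), array([ 0.546278, -0.26902 ]), array([ 0.554088, -0.198446])]
```

{"fn": "play_rows", "kwargs": {"deltas": [[-0.87, -0.516, -0.04, 0, 0, 0.3, 0], [-0.87, -0.516, -0.04, 0, 0, 0.3, 0], [-0.87, -0.516, -0.04, 0, 0, 0.3, 0], [-0.87, -0.516, -0.04, 0, 0, 0.3, 0], [-0.87, -0.516, -0.04, 0, 0, 0.3, 0], [-0.87, -0.516, -0.04, 0, 0, 0.3, 0], [-0.87, -0.516, -0.04, 0, 0, 0.3, 0], [-0.87, -0.516, -0.04, 0, 0, 0.3, 0], [-0.87, -0.516, -0.04, 0, 0, 0.3, 0], [-0.87, -0.516, -0.04, 0, 0, 0.3, 0]]}}

```text
clock: 1.1
position: [0.5462, 0.1534, 0.2511]
tool_rot: [-3.141, -0.0, 2.08]
force: [-0.1, 0.8, 0.4]
grip_width: 0.0854
finger_force: 0.0
```

```bash
cat > g.py <<'E'
import sys
from h import *
o=observe(); M=R.from_euler('xyz',o['tool_rot'])
def goal(p,yawy):
    """yawy: world direction (deg) of tool y, tool straight down"""
    q=np.radians(yawy); y=np.array([np.cos(q),np.sin(q),0]); z=np.array([0,0,-1.]); x=np.cross(y,z)
    G=R.from_matrix(np.c_[x,y,z]); d=M.inv().apply(np.array(p)-o['position'])/.5; r=np.degrees((M.inv()*G).as_rotvec())/120
    print("delta",d.round(4).tolist(),r.round(4).tolist(),"dist",np.linalg.norm(np.array(p)-o['position']).round(3))
y=M.as_matrix()[:,1]
print(round(o['clock'],2),o['position'].round(4),"yawy",np.degrees(np.arctan2(y[1],y[0])).round(2),"tilt",(M.as_matrix()[:,2]).round(3),"F",o['force'].round(1),"M",o['moment'].round(2),"w",o['grip_width'].round(4),o['finger_force'],"q",o['qpos'].round(2))
if len(sys.argv)>4: goal([float(a) for a in sys.argv[1:4]],float(sys.argv[4]))
E
python3 g.py .5375 -.339 .15 -6.3
```

```text
Traceback (most recent call last):
  File "g.py", line 10, in <module>
    print(round(o['clock'],2),o['position'].round(4),"yawy",np.degrees(np.arctan2(y[1],y[0])).round(2),"tilt",(M.as_matrix()[:,2]).round(3),"F",o['force'].round(1),"M",o['moment'].round(2),"w",o['grip_width'].round(4),o['finger_force'],"q",o['qpos'].round(2))
                                                                                                                                                                                                 ^^^^^^^^^^^^^^^^^^^^^
AttributeError: 'float' object has no attribute 'round'
```

```bash
sed -i "s/o\['grip_width'\].round(4)/round(o['grip_width'],4)/" g.py; python3 g.py .5375 -.339 .15 -6.3
```

```text
1.1 [0.5462 0.1534 0.2511] yawy 29.15 tilt [-0.  0. -1.] F [-0.1  0.8  0.4] M [ 0.08 -0.05 -0.01] w 0.0854 0.0 q [-0.54  0.42  0.23  1.74 -0.11  0.99  0.23]
delta [-0.8515, -0.4949, 0.2021] [-0.0001, -0.0, 0.2954] dist 0.503
```

{"fn": "play_rows", "kwargs": {"deltas": [[-0.85, -0.495, 0.2, 0, 0, 0.295, 0.2], [-0.85, -0.495, 0.2, 0, 0, 0.295, 0.2], [-0.85, -0.495, 0.2, 0, 0, 0.295, 0.2], [-0.85, -0.495, 0.2, 0, 0, 0.295, 0.2], [-0.85, -0.495, 0.2, 0, 0, 0.295, 0.2], [-0.85, -0.495, 0.2, 0, 0, 0.295, 0.2], [-0.85, -0.495, 0.2, 0, 0, 0.295, 0.2], [-0.85, -0.495, 0.2, 0, 0, 0.295, 0.2], [-0.85, -0.495, 0.2, 0, 0, 0.295, 0.2], [-0.85, -0.495, 0.2, 0, 0, 0.295, 0.2]]}}

```text
clock: 2.1
position: [0.5359, -0.3365, 0.1507]
tool_rot: [-3.141, -0.0, 1.462]
force: [0.3, 0.1, 0.4]
grip_width: 0.0682
finger_force: 0.0
```

{"fn": "play_rows", "kwargs": {"deltas": [[0, 0, 0, 0, 0, 0, 0.2], [0, 0, 0, 0, 0, 0, 0.2]]}}

```text
clock: 2.3
position: [0.5354, -0.3357, 0.1506]
tool_rot: [-3.14, -0.0, 1.459]
force: [0.6, 0.5, 0.3]
grip_width: 0.0684
finger_force: 0.0
```

```bash
python3 g.py .5375 -.339 .035 -6.3; python3 - <<'E'
from h import *
t=grab_frame("top")[:,:,::-1];s=grab_frame("side")[:,:,::-1]
cv2.imwrite('pics/v1.png',np.hstack([crop(s,240,70,80,100,5),crop(t,280,150,80,100,5)]))
E
```

```text
2.3 [ 0.5354 -0.3357  0.1506] yawy -6.39 tilt [-0.001  0.    -1.   ] F [0.6 0.5 0.3] M [-0.01 -0.01 -0.  ] w 0.0684 0.0 q [ 0.22  0.66  0.37  1.67 -0.29  0.88  0.6 ]
delta [-0.006, 0.0052, 0.2312] [-0.0007, -0.0001, -0.0008] dist 0.116
```

View pics/v1.png

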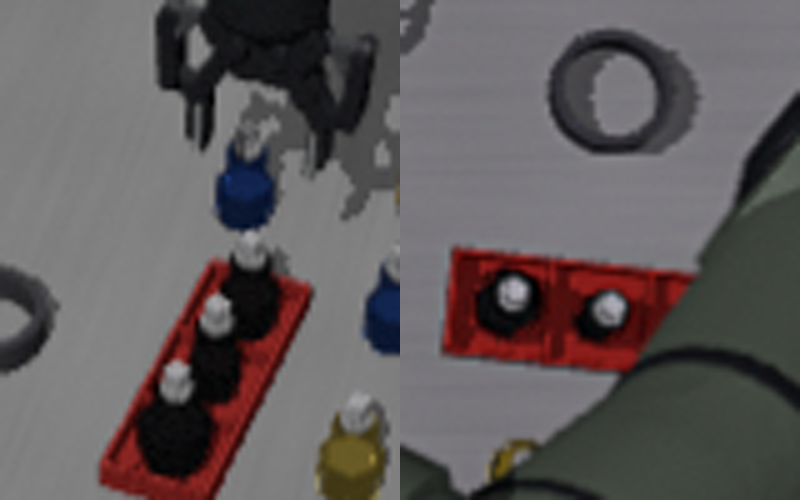

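{"fn": "play_rows", "kwargs": {"deltas": [[-0.006, 0.005, 0.06, 0, 0, 0, 0.2], [-0.006, 0.005, 0.13, 0, 0, 0, 0.2], [-0.006, 0.005, 0.19, 0, 0, 0, 0.2], [-0.006, 0.005, 0.23, 0, 0, 0, 0.2], [-0.006, 0.005, 0.23, 0, 0, 0, 0.2], [-0.006, 0.005, 0.23, 0, 0, 0, 0.2]]}}

```text
clock: 3.0
position: [0.5391, -0.3372, 0.0372]
tool_rot: [3.141, -0.0, 1.463]
force: [0.3, -0.0, 0.1]
grip_width: 0.0682
finger_force: 0.0
```

{"fn": "play_rows", "kwargs": {"newtons": 60, "deltas": [[0, 0, 0, 0, 0, 0, 0.4], [0, 0, 0, 0, 0, 0, 0.6], [0, 0, 0, 0, 0, 0, 0.8], [0, 0, 0, 0, 0, 0, 1], [0, 0, 0, 0, 0, 0, 1], [0, 0, 0, 0, 0, 0, 1], [0, 0, 0, 0, 0, 0, 1]]}}

```text
clock: 3.7
position: [0.5382, -0.338, 0.0378]
tool_rot: [3.142, -0.0, 1.461]
force: [-6.8, 3.7, 17.8]
grip_width: 0.0284
finger_force: 60.1
```

```bash
python3 g.py .577 .1595 .2 -2
```

```text
3.7 [ 0.5382 -0.338   0.0378] yawy -6.27 tilt [ 0.  0. -1.] F [-6.8  3.7 17.8] M [0.93 1.83 0.01] w 0.0284 60.11502349647344 q [ 0.27  0.81  0.3   1.71 -0.35  0.68  0.65]
delta [0.9977, -0.0316, -0.3241] [0.0, -0.0001, -0.0356] dist 0.525
```

{"fn": "play_rows", "kwargs": {"deltas": [[0, 0, -0.05, 0, 0, 0, 1], [0, 0, -0.12, 0, 0, 0, 1], [0, 0, -0.2, 0, 0, 0, 1], [0, 0, -0.28, 0, 0, 0, 1], [0.08, -0.003, -0.32, 0, 0, -0.003, 1], [0.16, -0.005, -0.32, 0, 0, -0.006, 1], [0.25, -0.008, -0.32, 0, 0, -0.01, 1], [0.35, -0.011, -0.32, 0, 0, -0.013, 1], [0.45, -0.014, -0.32, 0, 0, -0.016, 1], [0.55, -0.017, -0.32, 0, 0, -0.02, 1]]}}

```text
clock: 4.7
position: [0.5597, -0.0617, 0.1969]
tool_rot: [3.141, -0.0, 1.504]
force: [1.4, 0.9, -3.4]
grip_width: 0.0284
finger_force: 60.3
```

```bash
python3 g.py .577 .1595 .2 -2
```

```text
4.7 [ 0.5597 -0.0617  0.1969] yawy -3.85 tilt [ 0.  0. -1.] F [ 1.4  0.9 -3.4] M [ 0.04 -0.12  0.  ] w 0.0284 60.31589891069416 q [-0.27  0.49  0.39  1.82 -0.23  0.88  0.16]
delta [0.4437, 0.0048, -0.0062] [0.0002, -0.0001, -0.0154] dist 0.222
```

{"fn": "play_rows", "kwargs": {"deltas": [[0.1, 0.001, 0, 0, 0, -0.005, 1], [0.2, 0.002, -0.003, 0, 0, -0.01, 1], [0.3, 0.003, -0.005, 0, 0, -0.015, 1], [0.39, 0.004, -0.006, 0, 0, -0.015, 1], [0.444, 0.005, -0.006, 0, 0, -0.015, 1], [0.444, 0.005, -0.006, 0, 0, -0.015, 1], [0.444, 0.005, -0.006, 0, 0, -0.015, 1]]}}

```text
clock: 5.4
position: [0.5771, 0.1578, 0.1995]
tool_rot: [-3.141, 0.0, 1.536]
force: [0.2, -1.0, -3.3]
grip_width: 0.0282
finger_force: 60.3
```

```bash
python3 g.py .577 .1595 .13 -2; python3 - <<'E'
from h import *
t=grab_frame("top")[:,:,::-1];s=grab_frame("side")[:,:,::-1]
cv2.imwrite('pics/s2f.png',s);cv2.imwrite('pics/t2f.png',t)
cv2.imwrite('pics/v2.png',np.hstack([crop(s,200,150,80,110,5),crop(t,150,130,80,110,5)]))
o=observe();print(proj("side",o['position']),proj("side",o['position']-[0,0,.0338]))
E
```

```text
5.4 [0.5771 0.1578 0.1995] yawy -2.0 tilt [-0. -0. -1.] F [ 0.2 -1.  -3.3] M [-0.08  0.01  0.01] w 0.0282 60.33738020335477 q [-0.61  0.54  0.36  1.72 -0.23  0.92 -0.2 ]
delta [0.0035, -0.0003, 0.1389] [-0.0001, 0.0002, -0.0] dist 0.069
[[234.90719539 208.31279197]] [[235.47869549 216.14959918]]
```

View pics/v2.png

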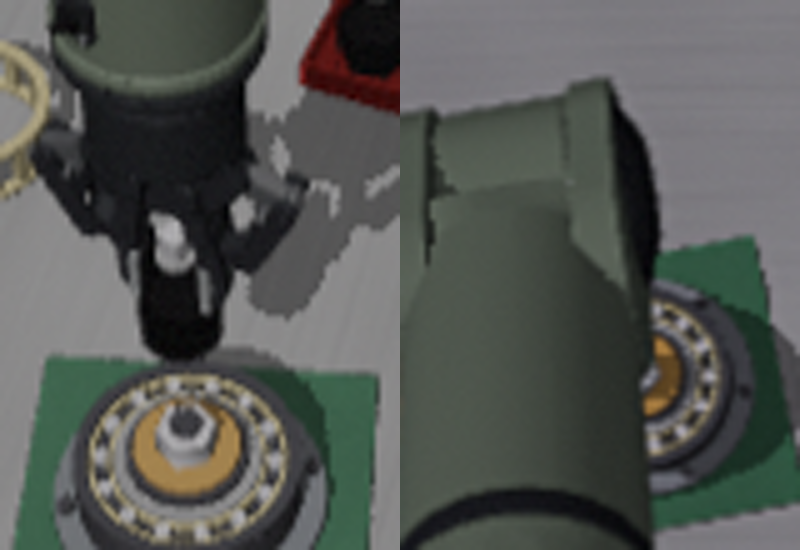

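```bash
python3 - <<'E'
from h import *
s=cv2.imread('pics/s2f.png'); v=s.max(2)
for r in range(205,226): print(r,v[r,224:250].tolist())
o=observe();p=o['position']-[0,0,.0338]
a=np.radians(np.arange(0,360,5)); rim=p+np.c_[.0215*np.cos(a),.0215*np.sin(a),0*a]
q=proj("side",rim); print(q.min(0),q.max(0)); q=proj("side",rim+[0,0,.034]); print(q.min(0),q.max(0))
print(plane("side",(236.7,233.5),.088))
E
```

```text
205 [79, 41, 108, 90, 26, 14, 12, 11, 17, 18, 29, 23, 19, 12, 12, 54, 111, 83, 39, 30, 25, 15, 48, 138, 133, 120]
206 [127, 78, 109, 89, 28, 11, 14, 19, 15, 17, 14, 16, 18, 16, 17, 46, 108, 85, 41, 28, 29, 14, 70, 137, 140, 139]
207 [141, 127, 110, 103, 29, 10, 14, 17, 14, 16, 16, 14, 17, 15, 14, 44, 107, 92, 60, 32, 32, 18, 98, 138, 140, 113]
208 [141, 141, 121, 112, 29, 14, 15, 18, 14, 18, 17, 14, 17, 18, 16, 43, 108, 96, 57, 35, 31, 43, 128, 139, 139, 127]
209 [142, 142, 136, 95, 23, 14, 22, 14, 16, 15, 16, 18, 18, 20, 15, 33, 107, 97, 44, 32, 29, 94, 138, 139, 140, 113]
210 [141, 141, 142, 85, 20, 12, 16, 18, 19, 16, 16, 16, 16, 19, 19, 21, 107, 96, 40, 29, 50, 128, 139, 139, 140, 126]
211 [141, 141, 142, 85, 18, 9, 14, 15, 14, 16, 16, 14, 16, 16, 16, 21, 110, 106, 47, 22, 71, 137, 139, 139, 140, 140]
212 [141, 141, 142, 85, 19, 7, 15, 14, 20, 17, 15, 20, 17, 17, 16, 17, 75, 79, 35, 12, 77, 137, 139, 139, 140, 138]
213 [142, 143, 142, 106, 29, 13, 14, 11, 13, 16, 16, 17, 18, 17, 16, 14, 17, 30, 16, 15, 77, 138, 139, 139, 139, 137]
214 [142, 142, 142, 116, 41, 13, 9, 7, 11, 8, 9, 
[... 767 characters left out ...]
0, 128, 128, 142, 129, 97, 49, 21, 17, 14, 17, 14, 16, 41, 38, 77, 85, 86, 86, 87, 86, 84, 85, 87]
222 [92, 108, 108, 108, 107, 123, 121, 98, 62, 60, 44, 47, 46, 42, 55, 62, 58, 75, 76, 77, 80, 81, 85, 84, 86, 87]
223 [99, 99, 99, 99, 86, 88, 82, 72, 62, 69, 63, 64, 63, 61, 65, 66, 67, 67, 69, 69, 70, 72, 71, 70, 68, 71]
224 [97, 99, 89, 80, 69, 67, 65, 66, 66, 61, 61, 68, 67, 84, 66, 69, 68, 73, 62, 65, 66, 68, 66, 64, 64, 59]
225 [88, 80, 69, 66, 67, 63, 54, 87, 95, 143, 150, 148, 137, 133, 130, 132, 140, 149, 148, 120, 62, 71, 62, 68, 68, 65]
[227.14348891 209.44460086] [243.81308805 223.01680606]
[226.37336542 201.50052898] [243.43323479 215.1975304 ]
[[0.57686325 0.15819568 0.088     ]]
```

```bash
python3 - <<'E'
from h import *
s=cv2.imread('pics/s2f.png'); v=s.max(2)
S=8;u,w=226,190
mk=(crop(s,u,w,20,20,S).max(2)>135).astype('uint8')
N,L,st,ce=cv2.connectedComponentsWithStats(mk)
for i in range(1,N): print(st[i],((ce[i]+.5)/S-.5+[u,w]).round(2))
o=observe();p=o['position']-[0,0,.0338]
print("adapter top pred",proj("side",p+[0,0,.0829]), "tray adapter: blob z used .0829 above mouth")
for r in range(188,206): print(r,v[r,226:244].tolist())
c=crop(s,213,220,50,50,S)
c0=crop(cv2.imread('pics/side0.png'),213,220,50,50,S)
# stud: dark blob inside nut
d=((c0.max(2)<75)).astype('uint8'); N,L,st,ce=cv2.connectedComponentsWithStats(d)
for i in range(1,N):
    if 140<ce[i][0]<250 and 80<ce[i][1]<160: 
        px=(ce[i]+.5)/S-.5+[213,220]; print("stud",st[i],px,plane("side",px,.088))
t0=crop(cv2.imread('pics/top0.png'),173,182,50,50,S); d=(t0.max(2)<90).astype('uint8'); N,L,st,ce=cv2.connectedComponentsWithStats(d)
for i in range(1,N):
    if 160<ce[i][0]<240 and 140<ce[i][1]<210:
        px=(ce[i]+.5)/S-.5+[173,182]; print("stud top",st[i],px,plane("top",px,.088))
E
```

```text
[  38   29   46   53 1553] [233.39 196.03]
[ 44  79  28  28 409] [232.65 201.37]
[91 85  9 13 76] [237.52 201.04]
[  0 153   5   7  28] [225.77 209.12]
adapter top pred [[234.02759131 196.25632618]] tray adapter: blob z used .0829 above mouth
188 [30, 28, 13, 26, 29, 29, 29, 30, 27, 33, 34, 44, 33, 20, 26, 29, 29, 30]
189 [24, 28, 14, 31, 30, 29, 29, 30, 30, 29, 30, 34, 29, 19, 24, 29, 30, 30]
190 [28, 20, 13, 28, 32, 31, 30, 29, 28, 28, 30, 28, 28, 18, 24, 29, 30, 27]
191 [30, 25, 16, 26, 27, 30, 30, 29, 31, 31, 30, 31, 30, 17, 19, 27, 31, 27]
192 [30, 21, 16, 20, 72, 75, 52, 48, 30, 35, 27, 28, 22, 19, 17, 24, 20, 19]
193 [29, 20, 17, 38, 122, 127, 121, 121, 112, 47, 28, 30, 26, 25, 23, 18, 19, 26]
194 [30, 17, 18, 38, 101, 140, 139, 149, 159, 150, 47, 29, 30, 28, 26, 16, 21, 24]
195 [30, 14, 16, 21, 42, 138, 150, 166, 170, 170, 96, 37, 30, 33, 28, 19, 26, 19]
196 [28, 16, 18, 16, 12, 144, 165, 172, 171, 170, 112, 39, 31, 31, 28, 20, 23, 18]
197 [30, 19, 17, 24, 12, 110, 152, 175, 173, 171, 138, 43, 31, 32, 29, 22, 19, 18]
198 [30, 17, 18, 20, 13, 85, 133, 152, 162, 158, 123, 58, 4
[... 389 characters left out ...]
 96, 120, 131, 118, 118, 89, 39, 53, 50, 32, 29, 30]
204 [107, 84, 22, 9, 8, 8, 36, 67, 85, 73, 65, 36, 16, 63, 100, 69, 30, 31]
205 [108, 90, 26, 14, 12, 11, 17, 18, 29, 23, 19, 12, 12, 54, 111, 83, 39, 30]
stud [226  76  15  11  99] [241.63194444 229.72916667] [[0.56733472 0.14302487 0.088     ]]
stud [ 170   93   49   45 1491] [236.71969316 234.20787223] [[0.57616014 0.16037381 0.088     ]]
stud [228 128  16  36 249] [242.05798193 237.93900602] [[0.55884996 0.16820276 0.088     ]]
stud top [     0      0    400    400 102672] [198.58127216 207.5067326 ] [[0.56312599 0.15112359 0.088     ]]
stud top [ 172  156   41   39 1139] [196.54318481 203.36967735] [[0.57749654 0.15820008 0.088     ]]
```

{"fn": "play_rows", "kwargs": {"deltas": [[0.004, 0, 0.05, 0, 0, 0, 1], [0.004, 0, 0.1, 0, 0, 0, 1], [0.004, 0, 0.14, 0, 0, 0, 1], [0.004, 0, 0.15, 0, 0, 0, 1], [0.004, 0, 0.155, 0, 0, 0, 1], [0.004, 0, 0.16, 0, 0, 0, 1], [0.004, 0, 0.165, 0, 0, 0, 1]]}}

```text
clock: 6.2
position: [0.578, 0.1595, 0.1177]
tool_rot: [3.14, -0.001, 1.535]
force: [-0.4, 0.3, -4.6]
grip_width: 0.0285
finger_force: 60.4
```

```bash
python3 g.py .577 .160 .11 -2
```

```text
6.2 [0.578  0.1595 0.1177] yawy -2.08 tilt [ 0.001  0.001 -1.   ] F [-0.4  0.3 -4.6] M [0.02 0.08 0.05] w 0.0285 60.424054995694405 q [-0.58  0.65  0.32  1.78 -0.28  0.76 -0.16]
delta [0.0008, -0.0021, 0.0155] [0.0006, -0.0003, -0.0006] dist 0.008
```

Now probe downwards in small steps.

{"fn": "play_rows", "kwargs": {"deltas": [[0, 0, 0.002, 0, 0, 0, 1], [0, 0, 0.004, 0, 0, 0, 1], [0, 0, 0.006, 0, 0, 0, 1], [0, 0, 0.008, 0, 0, 0, 1], [0, 0, 0.008, 0, 0, 0, 1]]}}

```text
clock: 6.7
position: [0.5781, 0.1603, 0.1144]
tool_rot: [3.14, -0.001, 1.535]
force: [-3.9, 0.4, 17.3]
grip_width: 0.0284
finger_force: 66.6
```

```bash
python3 g.py .577 .160 .11 -2
```

```text
6.7 [0.5781 0.1603 0.1144] yawy -2.04 tilt [ 0.001  0.001 -1.   ] F [-3.9  0.4 17.3] M [0.49 1.41 0.09] w 0.0284 66.58243705256609 q [-0.58  0.65  0.31  1.78 -0.28  0.75 -0.16]
delta [-0.0006, -0.0021, 0.0088] [0.0007, -0.0007, -0.0004] dist 0.005
```

{"fn": "play_rows", "kwargs": {"deltas": [[0, -0.002, 0, 0, 0, 0, 1], [0, -0.002, 0, 0, 0, 0.025, 1], [0, -0.002, 0, 0, 0, 0.05, 1], [0, -0.002, 0, 0, 0, 0.075, 1], [0, -0.002, 0, 0, 0, 0.1, 1], [0, -0.002, 0, 0, 0, 0.1, 1]]}}

```text
clock: 7.3
position: [0.5773, 0.1607, 0.1141]
tool_rot: [3.14, -0.002, 1.324]
force: [-0.4, 3.3, 7.9]
grip_width: 0.0288
finger_force: 64.1
```

```bash
python3 g.py .577 .160 .11 -2
```

```text
7.3 [0.5773 0.1607 0.1141] yawy -14.14 tilt [ 0.002  0.002 -1.   ] F [-0.4  3.3  7.9] M [ 0.91  0.11 -0.08] w 0.0288 64.06717863399535 q [-0.62  0.66  0.37  1.78 -0.33  0.76 -0.33]
delta [-0.0015, -0.0003, 0.0082] [0.0009, -0.0009, -0.1012] dist 0.004
```

{"fn": "play_rows", "kwargs": {"deltas": [[0.002, 0, 0.001, 0, 0, 0, 1], [0.003, 0, 0.002, 0, 0, 0, 1], [0.003, 0, 0.002, 0, 0, 0.025, 1], [0.003, 0, 0.002, 0, 0, 0.05, 1], [0.003, 0, 0.002, 0, 0, 0.05, 1]]}}

```text
clock: 7.8
position: [0.5777, 0.1614, 0.1129]
tool_rot: [3.14, -0.001, 1.219]
force: [0.6, -0.4, 6.7]
grip_width: 0.028
finger_force: 62.7
```

```bash
python3 g.py .577 .162 .11 -2
```

```text
7.8 [0.5777 0.1614 0.1129] yawy -20.16 tilt [ 0.002  0.001 -1.   ] F [ 0.6 -0.4  6.7] M [-0.03 -0.05 -0.11] w 0.028 62.718563526141224 q [-0.64  0.67  0.4   1.78 -0.36  0.76 -0.41]
delta [0.0006, -0.0016, 0.0059] [0.0008, -0.0005, -0.1513] dist 0.003
```

{"fn": "play_rows", "kwargs": {"deltas": [[0, 0, 0.002, 0, 0, 0.02, 1], [0, 0, 0.004, 0, 0, 0.04, 1], [0, 0, 0.004, 0, 0, 0.06, 1], [0, 0, 0.004, 0, 0, 0.08, 1], [0, 0, 0.004, 0, 0, 0.08, 1]]}}

```text
clock: 8.3
position: [0.5779, 0.1613, 0.1109]
tool_rot: [3.14, -0.002, 1.052]
force: [0.8, -0.9, 6.6]
grip_width: 0.0283
finger_force: 62.6
```

```bash
python3 g.py .577 .162 .11 -2
```

```text
8.3 [0.5779 0.1613 0.1109] yawy -29.74 tilt [ 0.002  0.001 -1.   ] F [ 0.8 -0.9  6.6] M [-0.11 -0.26 -0.08] w 0.0283 62.58097339421511 q [-0.67  0.68  0.44  1.79 -0.4   0.76 -0.54]
delta [0.0003, -0.0022, 0.0019] [0.001, -0.0006, -0.2312] dist 0.001
```

{"fn": "play_rows", "kwargs": {"deltas": [[0, 0, 0.003, 0, 0, 0, 1], [0, 0, 0.006, 0, 0, 0, 1], [0, 0, 0.009, 0, 0, 0, 1], [0, 0, 0.012, 0, 0, 0, 1], [0, 0, 0.012, 0, 0, 0, 1]]}}

```text
clock: 8.8
position: [0.5781, 0.1614, 0.1061]
tool_rot: [3.14, -0.003, 1.053]
force: [-5.6, -0.1, 27.0]
grip_width: 0.0284
finger_force: 67.6
```

```bash
python3 g.py .577 .162 .0988 -30
```

```text
8.8 [0.5781 0.1614 0.1061] yawy -29.68 tilt [ 0.003  0.002 -1.   ] F [-5.6 -0.1 27. ] M [-0.13  1.26 -0.31] w 0.0284 67.64177123521222 q [-0.67  0.69  0.44  1.79 -0.41  0.75 -0.53]
delta [-0.0002, -0.0025, 0.0146] [0.0008, -0.0014, 0.0027] dist 0.007
```

{"fn": "play_rows", "kwargs": {"newtons": 90, "deltas": [[-0.0007, -0.0012, 0, 0, 0, 0, 1], [-0.0007, -0.0012, 0, 0, 0, 0.012, 1], [-0.0007, -0.0012, 0, 0, 0, 0.025, 1], [-0.0007, -0.0012, 0, 0, 0, 0.025, 1]]}}

```text
clock: 9.2
position: [0.5777, 0.1612, 0.1049]
tool_rot: [3.139, -0.002, 1.0]
force: [4.5, 0.1, 6.8]
grip_width: 0.0276
finger_force: 92.4
```

```bash
python3 g.py .577 .162 .0988 -30; python3 - <<'E'
from h import *
s=grab_frame("side")[:,:,::-1]
cv2.imwrite('pics/v3.png',crop(s,200,170,80,100,6))
o=observe();p=o['position']-[0,0,.0338]
print("adapter pred in crop",(proj("side",p+[0,0,.0829])-[200,170])*6,"top at home",(proj("side",[.577,.1605,.065+.0829])-[200,170])*6)
E
```

```text
9.2 [0.5777 0.1612 0.1049] yawy -32.72 tilt [ 0.003  0.    -1.   ] F [4.5 0.1 6.8] M [-0.19 -1.22 -0.1 ] w 0.0276 92.35643506224733 q [-0.68  0.69  0.45  1.79 -0.42  0.75 -0.57]
delta [0.0006, -0.002, 0.0122] [0.0012, -0.001, -0.0226] dist 0.006
adapter pred in crop [[210.17641705 301.5060834 ]] top at home [[212.79973842 308.74278346]]
```

View pics/v3.png

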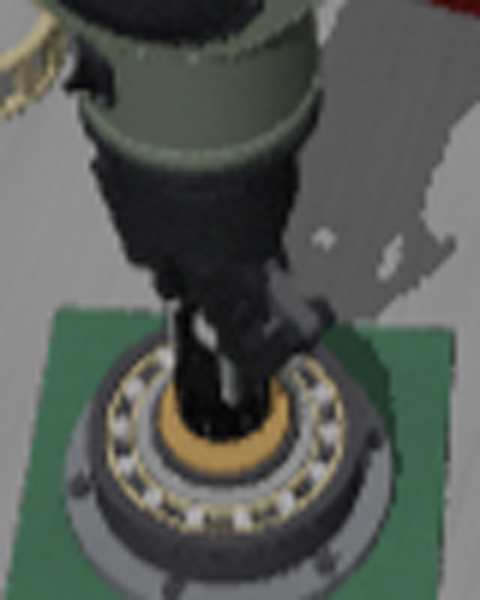

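{"fn": "play_rows", "kwargs": {"deltas": [[0.0003, 0.0006, 0.003, 0, 0, 0, 1], [0.0003, 0.0006, 0.006, 0, 0, 0, 1], [0.0003, 0.0006, 0.009, 0, 0, 0, 1], [0.0003, 0.0006, 0.012, 0, 0, 0, 1], [0.0003, 0.0006, 0.012, 0, 0, 0, 1]]}}

```text
clock: 9.75
position: [0.5779, 0.1613, 0.0994]
tool_rot: [3.14, -0.003, 1.001]
force: [1.0, 0.1, 16.0]
grip_width: 0.0278
finger_force: 94.2
```

```bash
python3 g.py .577 .162 .0988 -32
```

```text
9.75 [0.5779 0.1613 0.0994] yawy -32.67 tilt [ 0.003  0.001 -1.   ] F [ 1.   0.1 16. ] M [-0.1  -0.16 -0.22] w 0.0278 94.17904891477406 q [-0.67  0.7   0.45  1.79 -0.42  0.74 -0.57]
delta [0.0002, -0.0023, 0.0011] [0.001, -0.0012, -0.0056] dist 0.001
```

{"fn": "play_rows", "kwargs": {"deltas": [[0, 0, 0.002, 0, 0, 0, 1], [0, 0, 0.004, 0, 0, 0, 1], [0, 0, 0.004, 0, 0, 0, 1], [0, 0, 0.004, 0, 0, 0, 1]]}}

```text
clock: 10.15
position: [0.5781, 0.1614, 0.0989]
tool_rot: [3.14, -0.004, 1.0]
force: [-8.8, -1.5, 45.2]
grip_width: 0.0276
finger_force: 101.0
```

{"fn": "play_rows", "kwargs": {"deltas": [[0, 0, 0.001, 0, 0, 0, 1], [0, 0, 0.002, 0, 0, 0, 1], [0, 0, 0.002, 0, 0, 0, 1]]}}

```text
clock: 10.45
position: [0.5781, 0.1614, 0.0988]
tool_rot: [3.14, -0.004, 1.0]
force: [-14.7, -2.5, 63.9]
grip_width: 0.0279
finger_force: 105.3
```

```bash
python3 g.py .577 .162 .0988 -32
```

```text
10.45 [0.5781 0.1614 0.0988] yawy -32.69 tilt [ 0.004  0.003 -1.   ] F [-14.7  -2.5  63.9] M [-0.56  3.61 -0.15] w 0.0279 105.3491083377412 q [-0.67  0.7   0.45  1.79 -0.43  0.74 -0.57]
delta [-0.0001, -0.0026, -0.0] [0.0008, -0.0021, -0.0057] dist 0.001
```

{"fn": "play_rows", "kwargs": {"deltas": [[0, -0.0005, -0.002, 0, 0, 0, 1], [0, -0.0005, -0.004, 0, 0, 0, 1], [0, -0.0005, -0.004, 0, 0, 0, 1], [0, -0.0005, -0.004, 0, 0, 0, 1]]}}

```text
clock: 10.85
position: [0.578, 0.1613, 0.099]
tool_rot: [3.139, -0.003, 1.0]
force: [-0.2, -1.8, 25.6]
grip_width: 0.0274
finger_force: 95.7
```

```bash
python3 g.py; python3 - <<'E'
from h import *
s=grab_frame("side")[:,:,::-1];t=grab_frame("top")[:,:,::-1]
cv2.imwrite('pics/v4.png',np.hstack([crop(s,210,200,60,80,6.67),crop(s,240,90,60,80,6.67)]))
E
```

```text
10.85 [0.578  0.1613 0.099 ] yawy -32.68 tilt [ 0.004  0.001 -1.   ] F [-0.2 -1.8 25.6] M [-0.31  0.39 -0.18] w 0.0274 95.6682735439972 q [-0.67  0.7   0.45  1.79 -0.42  0.74 -0.57]
```

View pics/v4.png

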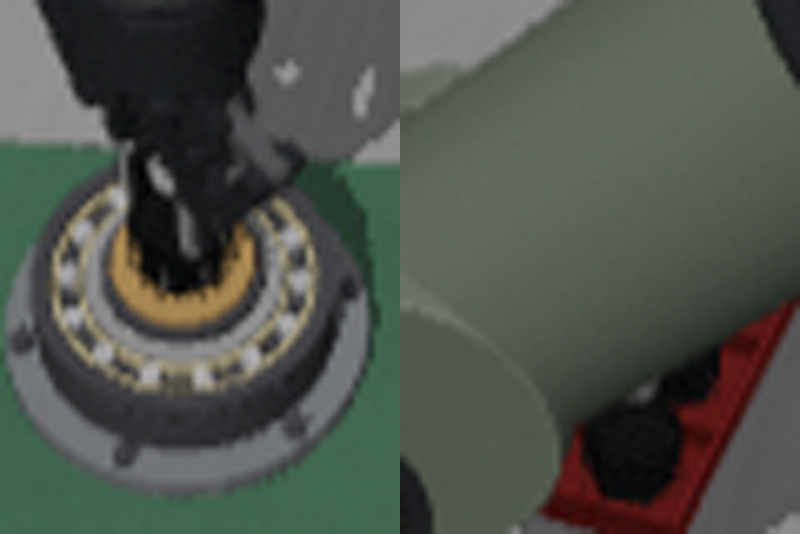

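The left crop shows the socket down on the brass washer and centred, at about (180,290). In the right crop, the sockets still visible in the tray are standing upright. The hard stop came at the expected home height, TCP z 0.0988.

```bash
python3 -c "
from workcell import *
print(job_done())"
```

```text
the job is handed in; nothing more can be done
None
```

The job is handed in at about 11 s on the clock: socket_30 is fully home and upright on the mat hub's nut, still gripped with about 25 N of downward push. I read the nut as 30 mm from the pictures. Only socket_30 was tried and it fitted, so the other two sockets were never moved.

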